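# Stroke the lids of a curved sample rack shut

### The job

Shut the five open blue lids of the arc-shaped sample rack against dust by stroking along them: with the fingertips closed, start low over the green dot and run them gently along the curve of the rack, just above its flat top, so that the lids fall shut one after another from the green-dot end. Grasp and lift nothing, do not push the rack out of place, leave the things around it alone, and finish clear of everything with all lids fully shut.

Things in the scene. Friction and masses are not known exactly. Their poses are not given: they have to be found in the camera images.
- rack: Loose arc-shaped pale grey sample rack, 0.9 kg: bar 46 mm wide, 34 mm high, 312 mm long, bent to 180 mm radius (middle line), on a dark flange 5 mm high standing out 6 mm. Five wells along its flat top, each with a blue hinged lid standing open. Origin: middle of the arc, on the bench. Own +x points to the hollow side (centre of curvature 180 mm away), own +y roughly to the green-dot end.
- green_dot (a point): Centre of the green dot, 18 mm across, on the rack's flat top (34 mm above the bench) at the end where the stroke starts; on the middle line of the arc, 42 mm along the arc before hinge0.
- hinge0 (a point): Middle of the hinge of lid 0 (next to the green dot); fixed to the rack, 3 mm above its flat top, on the middle line of the arc. Hinge lines lie across the rack, 46 mm apart along the arc.
- hinge1 (a point): Middle of the hinge of lid 1 (counted from the green dot, which is next to lid 0); fixed to the rack, 3 mm above its flat top, on the middle line of the arc. Hinge lines lie across the rack, 46 mm apart along the arc.
- hinge2 (a point): Middle of the hinge of lid 2 (counted from the green dot, which is next to lid 0); fixed to the rack, 3 mm above its flat top, on the middle line of the arc. Hinge lines lie across the rack, 46 mm apart along the arc.
- hinge3 (a point): Middle of the hinge of lid 3 (counted from the green dot, which is next to lid 0); fixed to the rack, 3 mm above its flat top, on the middle line of the arc. Hinge lines lie across the rack, 46 mm apart along the arc.
- hinge4 (a point): Middle of the hinge of lid 4 (counted from the green dot, which is next to lid 0); fixed to the rack, 3 mm above its flat top, on the middle line of the arc. Hinge lines lie across the rack, 46 mm apart along the arc.
- lid0 (a joint): Opening of lid 0, rad: 0 shut flat, 1.57 upright, starts about 2.05 (at its stop), leaning back towards the green dot. Blue plate 26 mm long, 33 mm wide across the rack, 2.5 mm thick, 15 g; open, its edge is 24 mm above the hinge and 13 mm nearer the green dot. Its well lies beyond the hinge as seen from the green dot. Pushed away from the green dot past upright, it falls shut by its own weight; the hinge is very easy.
- lid1 (a joint): Opening of lid 1, rad: 0 shut flat, 1.57 upright, starts about 2.05 (at its stop), leaning back towards the green dot. Blue plate 26 mm long, 33 mm wide across the rack, 2.5 mm thick, 15 g; open, its edge is 24 mm above the hinge and 13 mm nearer the green dot. Its well lies beyond the hinge as seen from the green dot. Pushed away from the green dot past upright, it falls shut by its own weight; the hinge is very easy.
- lid2 (a joint): Opening of lid 2, rad: 0 shut flat, 1.57 upright, starts about 2.05 (at its stop), leaning back towards the green dot. Blue plate 26 mm long, 33 mm wide across the rack, 2.5 mm thick, 15 g; open, its edge is 24 mm above the hinge and 13 mm nearer the green dot. Its well lies beyond the hinge as seen from the green dot. Pushed away from the green dot past upright, it falls shut by its own weight; the hinge is very easy.
- lid3 (a joint): Opening of lid 3, rad: 0 shut flat, 1.57 upright, starts about 2.05 (at its stop), leaning back towards the green dot. Blue plate 26 mm long, 33 mm wide across the rack, 2.5 mm thick, 15 g; open, its edge is 24 mm above the hinge and 13 mm nearer the green dot. Its well lies beyond the hinge as seen from the green dot. Pushed away from the green dot past upright, it falls shut by its own weight; the hinge is very easy.
- lid4 (a joint): Opening of lid 4, rad: 0 shut flat, 1.57 upright, starts about 2.05 (at its stop), leaning back towards the green dot. Blue plate 26 mm long, 33 mm wide across the rack, 2.5 mm thick, 15 g; open, its edge is 24 mm above the hinge and 13 mm nearer the green dot. Its well lies beyond the hinge as seen from the green dot. Pushed away from the green dot past upright, it falls shut by its own weight; the hinge is very easy.
- vial_2: Loose amber vial with white screw cap, 23 mm across, 52 mm high, standing in the hollow of the arc; origin under its centre. Leave alone.
- lens_0: Loose black round lens mount, 21x36x31 mm, standing in the hollow of the arc; origin under its centre. Leave alone.
- driver_1: Loose dark-handled driver, 134 mm long, lying to the right of the rack; origin under its centre. Leave alone.
- hexkey_0: Loose dark hex key, 88 mm long, lying flat to the right of the rack; origin under its centre. Leave alone.
- marker_0: Loose red and white marker pen, 135 mm long, lying to the right; origin under its centre. Leave alone. Behind it, from about x = 0.55 m on and right of about y = -0.03 m, stands a high fixed dark-covered box: swing the arm round in front of that.

How it is judged (in metres and radians):
On the way, in this order (a step that is already met when the one before it is completed fails the run):
1. the fingertips are low over the green dot (horizontal distance between the grasp point and green_dot below 0.025 m and z of the grasp point in the frame of green_dot below 0.06 m).
2. lid 0 is shut (value of joint lid0 below 0.15 rad).
3. lid 1 is shut (value of joint lid1 below 0.15 rad).
4. lid 2 is shut (value of joint lid2 below 0.15 rad).
5. lid 3 is shut (value of joint lid3 below 0.15 rad).
6. lid 4 is shut (value of joint lid4 below 0.15 rad).
At the end, for the whole second after the job is handed in: All five lids are shut (each within 0.1 rad of flat), the rack lies flat and still within 12 mm of where it was, and the vial, lens mount, driver, hex key and marker are each within 15 mm of where they were (value of joint each of lid0, lid1, lid2, lid3, lid4 below 0.1 rad and distance of rack from where it was at the start of the episode below 0.012 m and angle between rack's own z axis and vertical below 0.03 rad and linear speed of rack below 0.01 m/s and distance of each of vial_2, lens_0, driver_1, hexkey_0, marker_0 from where it was at the start of the episode below 0.015 m); the robot touches nothing.
It fails at once if the rack is shifted more than 12 mm (distance of rack from where it was at the start of the episode above 0.012 m).
It fails at once if the rack is lifted or tipped (height (world z) of rack above 0.006 m or angle between rack's own z axis and vertical above 0.06 rad).
It fails at once if the rack or a lid is pressed with more than 15 N (contact force between any of the arm, the fingers and rack above 15 N).
It fails at once if the vial, lens mount, driver, hex key or marker is moved more than 15 mm (distance of any of vial_2, lens_0, driver_1, hexkey_0, marker_0 from where it was at the start of the episode above 0.015 m).
It also fails if it takes over 40 s, if anything falls off the work surface, if the arm or the gripper's body presses on something with over 40 N, if the wrist force passes 120 N, or if a joint passes its speed limit or range.

### The arm

A 6-joint arm with a two-finger parallel gripper is mounted at the origin on a cart in front of the work surface, level with it; the furniture and walls round the work are solid. World frame = base frame: x ahead of the robot, y to its left, z up, the work surface at z = 0. Lengths are in mm, angles in rad, forces in N, time in s.
With the tool pointing down it reaches from about 425 to 950 mm from the base axis. Payload 3.5 kg.
Tool frame: the origin (TCP) lies between the finger pads; the fingertips stand 11 mm ahead of it and the grasp point (between the pads) lies 8 mm behind it; z points along the fingers, y is the direction in which the jaws open and shut (so a half turn about z gives the same grasp; the last joint's range is limited). The gripper opens to 85 mm and grips with 20 to 120 N. Pads are 22 mm wide; open, the fingers measure 114 mm over their backs; the gripper's body (76 mm by 85 mm) begins 54 mm behind the grasp point. The pads swing forward as they close: fully open they stand 13 mm farther back than shut.
Start: joints at [-1.424, 0.286, 1.577, -0, 1.279, -0.15], TCP at [197.435, -645.465, 242.325] pointing down, gripper open.
Joint ranges: [-2.77, 2.77], [-0.9, 2.22], [0.21, 2.48], [-1.53, 4.67], [0.24, 2.81], [-2.84, 2.84]. Speed limits (rad/s): [2.79, 2.79, 3.14, 3.14, 3.14, 3.14].

### API

Orientations are given as a rotation vector (axis times angle).
In Python, from cell import telemetry, imaging, workorder gives the robot as it stands. The module is installed in compiled form; this text tells all that it offers.
- The arm moves only by the shell command python3 -m jog 'ROWS' [FORCE]. ROWS is JSON, a list of rows, each a list of 3 entries, a list of its own where there are three numbers: the opening in per cent of the stroke, from 0 (shut) to 100 (fully open), then the shift along the world's x, y, z in units of 30 mm (1.0 is 30 mm), then the turn, a rotation vector about the world's x, y, z in units of 6 degrees (1.0 is 6 degrees). In form: [[hand, [tx, ty, tz], [rx, ry, rz]], ...]. A call has exactly 5 rows; each row shifts and turns the commanded pose from where the row before left it; what a row does not reach is not made up. A row lasts 1/10 s, in which the tool goes at most 50 mm and 8.59 degrees, less where a joint would pass 70% of its speed; a pose out of reach is approached as far as the arm can. A call is refused whole if a number of a shift passes 1 or a number of a turn 1, either way. A call with a gripper value outside its range is refused whole. The fingers move at their own pace and stop on an object; FORCE is the grip in N (left out, the last holds). Time passes only in rows, so rows that do not move let the fingers close, or fill a call up. It gives the time, the measured TCP pose, the force and the opening at its end, in the units of the state.
- telemetry.observe(): the state, without advancing time (a new reading comes with each control period).
- imaging.capture(name): name is "scene" or "side" or "wrist"; returns the picture (480x640x3 uint8, red, green, blue); there is no depth.
- imaging.camera_info(name): a dict with "fovy" (degrees; the focal length in pixels is half the picture's height over the tangent of half this angle, whatever the lens; pixels are square), "cx", "cy" (the principal point, pixels), "extrinsics" (4x4, takes a point from camera to world coordinates); the wrist camera has in their place "mount" (4x4, takes a point from camera to tool coordinates, whose origin is the TCP and whose axes are the flange's). Camera axes: x right, y down, z forward; pixel columns grow to the right and rows downward; lengths in mm; the calibration is good to about 2 mm. A picture is of the moment at which its call begins: read the wrist's pose just before it. camera_info takes no time and is no camera call.
- workorder.finish_job(): hands the job in, once; it reports no verdict.
The state is a dict: "time": time; "q": joint angles; "joint_vel": joint speeds; "effort": joint torques, N m; "eef_pos": TCP position; "orientation": TCP orientation; "force": force on the tool from outside, world axes, zero at the start; "wrist_torque": the same for the moment, N m; "grip_width": finger opening in mm.
Only numpy, scipy, OpenCV 4.12 (cv2) and the standard library are available. Lean on these libraries where they do the work, as an engineer would, in place of code of your own. Each camera call takes 0.05 s, during which the arm holds its last target.

## Working session

There is one attempt and no reset: what is moved stays moved. The work goes in short steps, Python scripts to look and compute and a shell command to move; the robot and the scene stay as the last step left them, time stands still between calls to the robot, and variables do not carry over. Pictures are saved under pics/ and viewed, and the job is handed in when it is done.

```bash
mkdir -p pics; python3 - <<'E'
from cell import telemetry, imaging
import cv2
print(telemetry.observe())
for n in ("scene","side"):
    print(n,imaging.camera_info(n)); cv2.imwrite(f"pics/{n}0.png",imaging.capture(n)[:,:,::-1])
print(imaging.camera_info("wrist"))
E
```

```text
{'time': 0.0, 'q': array([-1.42398538e+00,  2.87203490e-01,  1.57817366e+00,  7.80941234e-07,
        1.27861026e+00, -1.49970426e-01]), 'joint_vel': array([-8.51579602e-04,  4.26299322e-04,  1.17017604e-06, -3.82679988e-04,
       -6.96606248e-04, -1.28345766e-03]), 'effort': array([-2.27990249e-04, -4.05978191e+01, -2.92627519e+01, -1.63206187e-04,
        5.85712987e-03,  1.40582564e-06]), 'eef_pos': array([ 197.35358327, -644.84365172,  240.92374127]), 'orientation': array([-3.10469908e+00, -4.64119692e-01, -7.11132191e-06]), 'force': array([-1.01801873,  0.42362764, -0.12531124]), 'wrist_torque': array([0.00594756, 0.01656903, 0.06097535]), 'grip_width': 85.08057775654235}
scene {'fovy': 52.515439656862306, 'cx': 315.69210524653766, 'cy': 236.8006395313326, 'extrinsics': array([[-6.69347209e-01, -5.25124665e-01,  5.25564838e-01,
        -1.71892015e+02],
       [-7.42830273e-01,  4.60340122e-01, -4.86096860e-01,
         6.01255925e+02],
       [ 1.33228694e-02, -7.15773049e-01, -6.98205874e-01,
         8.84737171e+02],
       [ 0.00000000e+00,  0.00000000e+00,  0.00000000e+00,
[... 200 characters left out ...]
544282e+03],
       [ 9.97145882e-01, -6.72462965e-02,  3.43223721e-02,
        -9.48052543e-01],
       [-2.79311631e-03, -4.87153634e-01, -8.73311820e-01,
         1.01577713e+03],
       [ 0.00000000e+00,  0.00000000e+00,  0.00000000e+00,
         1.00000000e+00]])}
{'fovy': 69.19499710163039, 'cx': 321.67369963110997, 'cy': 235.62852887020935, 'mount': array([[ 3.52681393e-04, -9.58572775e-01, -2.84847521e-01,
         7.22119928e+01],
       [ 9.99999735e-01,  1.56691434e-04,  7.10840512e-04,
         7.81758414e-01],
       [-6.36759196e-04, -2.84847696e-01,  9.58572577e-01,
        -1.31180681e+02],
       [ 0.00000000e+00,  0.00000000e+00,  0.00000000e+00,
         1.00000000e+00]])}
```

View pics/scene0.png

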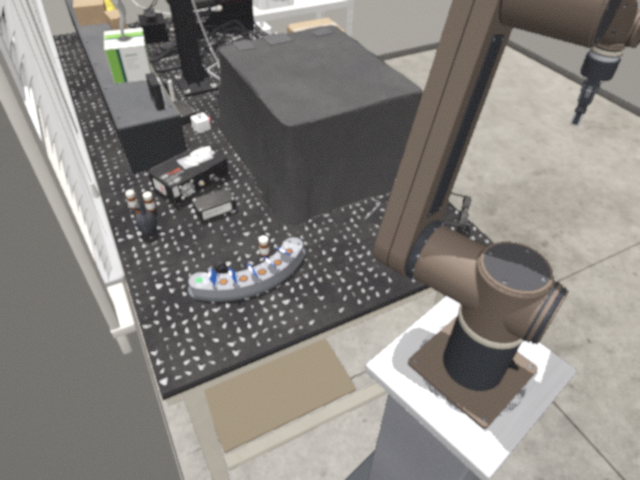

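View pics/side0.png

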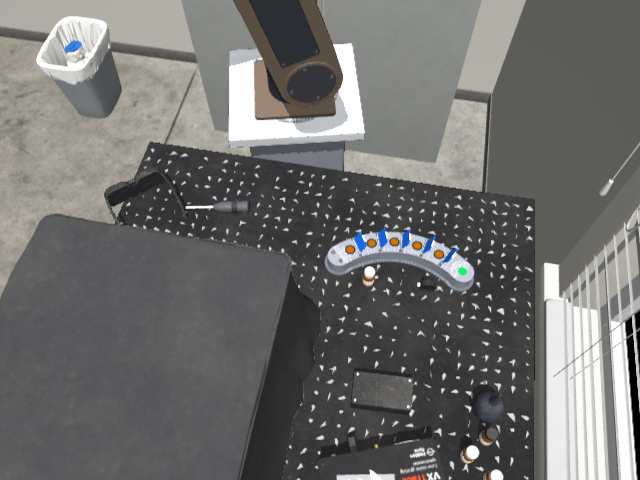

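The side view shows the rack at about (325–475, 230–290), with the green dot at about (463,271), the lids leaning towards it, and the vial (369,275) and lens mount (428,284) in the hollow. I'll enlarge it for measuring.

```bash
python3 - <<'E'
import cv2
a=cv2.imread("pics/side0.png")[220:300,320:480]; cv2.imwrite("pics/side0c.png",cv2.resize(a,None,fx=5,fy=5,interpolation=cv2.INTER_CUBIC))
a=cv2.imread("pics/scene0.png")[225:310,180:320]; cv2.imwrite("pics/scene0c.png",cv2.resize(a,None,fx=5,fy=5,interpolation=cv2.INTER_CUBIC))
E
```

```text
(no output)
```

View pics/side0c.png

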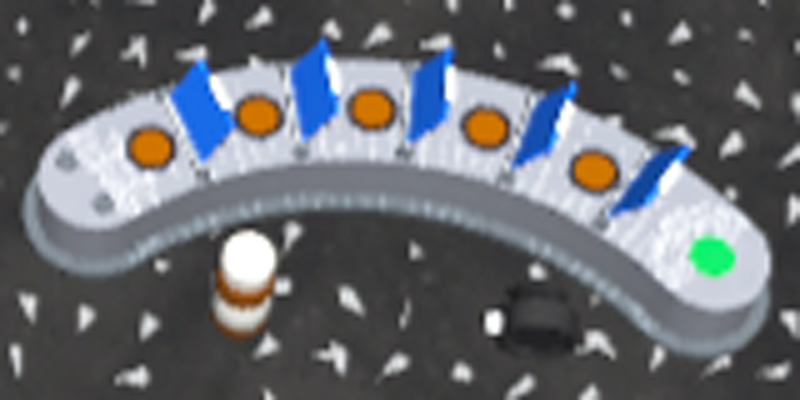

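View pics/scene0c.png

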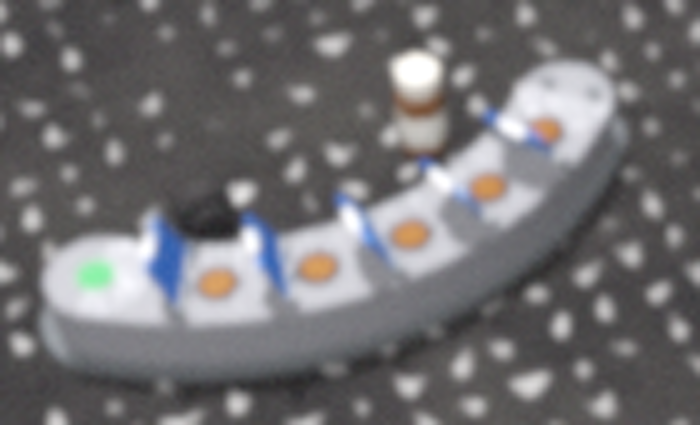

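The crops show the dot and five orange wells clearly. Side crop: dot (712,257), wells (594,172), (486,128), (371,109), (258,116), (151,148). Scene crop: dot (95,275), wells (218,284), (318,267), (411,235), (489,188), (547,130). I'll fit the rack pose from these.

```bash
cat > h.py <<'E'
import numpy as np, json
from cell import imaging
from scipy.optimize import least_squares
R=180.
def local(s):  # s arc from middle toward the dot (+y); x toward hollow
    return np.array([R*(1-np.cos(s/R)), R*np.sin(s/R)])
def world(p,s,z):
    c,n=np.cos(p[2]),np.sin(p[2]); l=local(s)
    return np.array([p[0]+c*l[0]-n*l[1], p[1]+n*l[0]+c*l[1], z])
def proj(n,X):
    i=imaging.camera_info(n); E=i["extrinsics"]; f=240/np.tan(np.radians(i["fovy"]/2))
    c=E[:3,:3].T@(X-E[:3,3]); return np.array([i["cx"]+f*c[0]/c[2], i["cy"]+f*c[1]/c[2]])
E
python3 - <<'E'
from h import *
S=np.array([(712,257),(594,172),(486,128),(371,109),(258,116),(151,148)]);S=[320,220]+(S+.5)/5-.5
C=np.array([(95,275),(218,284),(318,267),(411,235),(489,188),(547,130)]);C=[180,225]+(C+.5)/5-.5
for cams in (("side",),("scene",),("side","scene")):
  def res(p):
    r=[]
    for n,O in (("side",S),("scene",C)):
        if n not in cams: continue
        for k in range(6):
            s=p[3] if k==0 else p[3]-42-46*(k-1)-p[4]
            r.append(proj(n,world(p,s,34 if k==0 else 33.))-O[k])
    return np.ravel(r)
  o=least_squares(res,[500,130,0,130,15]); print(cams,o.x.round(3),np.abs(o.fun).max(),np.sqrt((o.fun**2).mean()))
p=o.x; np.save("p.npy",p)
for k in range(6): print(k, world(p,p[3] if k==0 else p[3]-42-46*(k-1),34).round(1))
print("centre",p[0]+R*np.cos(p[2]),p[1]+R*np.sin(p[2]))
E
```

```text
('side',) [540.559 302.956  -0.956   2.087  15.075] 0.14023007661961628 0.07472224753178454
('scene',) [ 4.71465e+02  2.07554e+02 -2.90000e-01  1.21340e+02  1.50810e+01] 0.27900419455420433 0.13723586610538752
('side', 'scene') [507.264 272.761  -0.706  46.836  15.1  ] 0.3771743885217802 0.15969912071081066
0 [541.9 304.1  34. ]
1 [510.5 276.4  34. ]
2 [484.3 238.7  34. ]
3 [468.6 195.6  34. ]
4 [464.3 149.9  34. ]
5 [471.6 104.6  34. ]
centre 644.1851952784415 155.91738988036923
```

```bash
python3 - <<'E'
import cv2
a=cv2.imread("pics/side0.png")[130:260,90:290]; cv2.imwrite("pics/side0d.png",cv2.resize(a,None,fx=4,fy=4,interpolation=cv2.INTER_CUBIC))
from h import *
for n in("side",):
    i=imaging.camera_info(n);E=i["extrinsics"];f=240/np.tan(np.radians(i["fovy"]/2))
    for u,v,z in((112,215,0),(125,180,0),(125,180,60),(183,212,0),(230,207,0),(318,320,0),(290,260,250),(290,260,300)):
        d=E[:3,:3]@[(u-i["cx"])/f,(v-i["cy"])/f,1]; print(u,v,z,(E[:3,3]+d*(z-E[2,3])/d[2]).round())
E
```

```text
112 215 0 [ 337. -405.    0.]
125 180 0 [ 247. -386.    0.]
125 180 60 [ 292. -363.   60.]
183 212 0 [ 341. -254.    0.]
230 207 0 [ 336. -153.    0.]
318 320 0 [609.  17.   0.]
290 260 250 [605. -23. 250.]
290 260 300 [631. -22. 300.]
```

View pics/side0d.png

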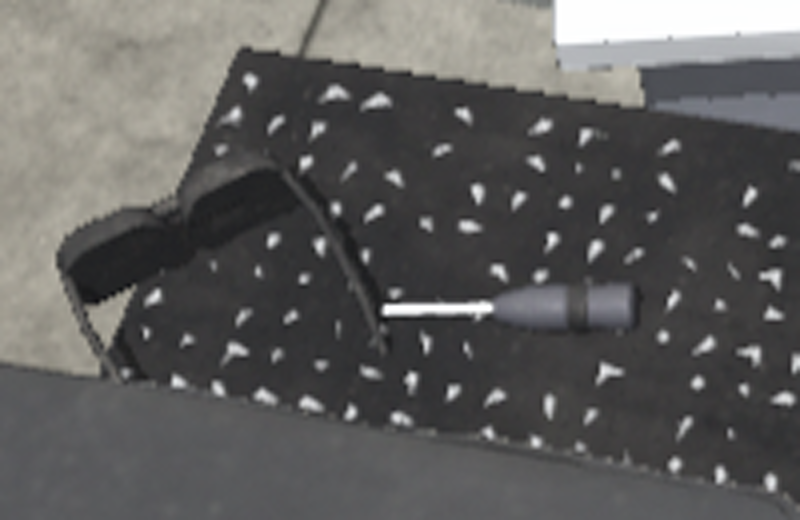

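The crop shows safety glasses and the driver lying low on the bench. The box front edge is near x≈0.53–0.6, so I'll swing in front of it with the tool turning at the same time.

```bash
python3 -m jog '[[0,[0.7,1,0],[0,0,1]],[0,[0.7,1,0],[0,0,1]],[0,[0.7,1,0],[0,0,1]],[0,[0.7,1,0],[0,0,1]],[0,[0.7,1,0],[0,0,1]]]' 20
python3 -m jog '[[0,[0.7,1,0],[0,0,1]],[0,[0.7,1,0],[0,0,1]],[0,[0.7,1,0],[0,0,1]],[0,[0.7,1,0],[0,0,1]],[0,[0.7,1,0],[0,0,1]]]'
```

```text
time: 0.6
eef_pos: [303.0, -493.9, 241.6]
orientation: [-2.877, -1.258, -0.0]
force: [-0.2, -0.2, 1.0]
grip_width: 12.0
time: 1.1
eef_pos: [407.9, -343.9, 241.8]
orientation: [-2.454, -1.96, -0.0]
force: [0.4, 0.1, 1.3]
grip_width: -0.1
```

```bash
python3 -m jog '[[0,[0.15,1,0],[0,0,0.5]],[0,[0.15,1,0],[0,0,0.5]],[0,[0.15,1,0],[0,0,0.5]],[0,[0.15,1,0],[0,0,0.5]],[0,[0.15,1,0],[0,0,0.5]]]'
python3 -m jog '[[0,[0.15,1,0],[0,0,0.5]],[0,[0.15,1,0],[0,0,0.5]],[0,[0.15,1,0],[0,0,0.5]],[0,[0.15,1,0],[0,0,0.5]],[0,[0.15,1,0],[0,0,0.5]]]'
```

```text
time: 1.6
eef_pos: [429.7, -194.0, 241.8]
orientation: [-2.179, -2.262, 0.0]
force: [0.2, 0.4, -0.3]
grip_width: 0.2
time: 2.1
eef_pos: [452.1, -44.1, 241.9]
orientation: [-1.866, -2.527, 0.0]
force: [1.2, -0.3, -0.7]
grip_width: 0.1
```

```bash
python3 -m jog '[[0,[0.25,1,0],[0,0,0.25]],[0,[0.25,1,0],[0,0,0.25]],[0,[0.25,1,0],[0,0,0.25]],[0,[0.25,1,0],[0,0,0.25]],[0,[0.25,1,0],[0,0,0.25]]]'
python3 - <<'E'
from cell import telemetry, imaging
import cv2
s=telemetry.observe(); print(s["eef_pos"],s["orientation"]); cv2.imwrite("pics/w1.png",imaging.capture("wrist")[:,:,::-1])
E
```

```text
time: 2.6
eef_pos: [489.7, 105.9, 241.9]
orientation: [-1.698, -2.643, 0.001]
force: [0.8, -0.1, -0.0]
grip_width: -0.1
[489.72535755 105.85070434 241.86883173] [-1.69751716e+00 -2.64282048e+00  7.28134362e-04]
```

View pics/w1.png

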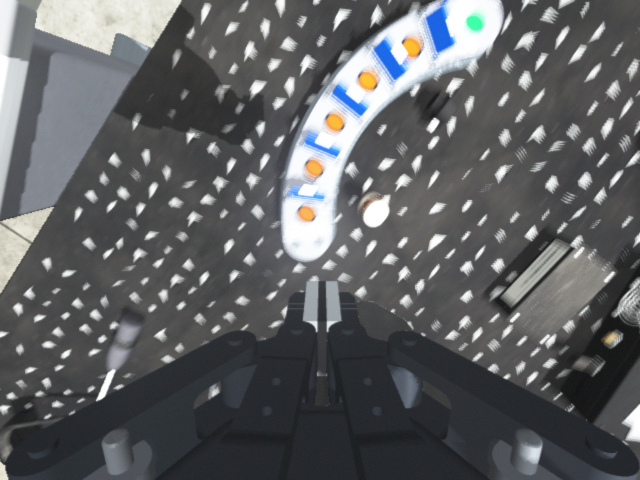

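The wrist view shows the whole rack: dot (476,22), wells (413,47), (368,80), (335,122), (314,168), (307,214). I'll compare these with the fit.

```bash
cat > w.py <<'E'
from h import *
from scipy.spatial.transform import Rotation as Ro
def ray(pos,ori,u,v,z):
    i=imaging.camera_info("wrist"); T=np.eye(4);T[:3,:3]=Ro.from_rotvec(ori).as_matrix();T[:3,3]=pos
    E=T@i["mount"]; f=240/np.tan(np.radians(i["fovy"]/2))
    d=E[:3,:3]@[(u-i["cx"])/f,(v-i["cy"])/f,1]; return E[:3,3]+d*(z-E[2,3])/d[2]
E
python3 - <<'E'
from w import *
p=np.load("p.npy")
for k,(u,v) in enumerate([(476,22),(413,47),(368,80),(335,122),(314,168),(307,214)]):
    s=p[3] if k==0 else p[3]-42-46*(k-1)-p[4]
    a=ray([489.73,105.85,241.87],[-1.69752,-2.64282,.0007],u,v,34 if k==0 else 33); b=world(p,s,34)
    print(a.round(1),b.round(1),(a-b)[:2].round(1))
E
```

```text
[542.3 308.5  34. ] [541.9 304.1  34. ] [0.3 4.4]
[502.5 269.3  33. ] [500.8 264.8  34. ] [1.7 4.5]
[478.6 229.   33. ] [478. 225.  34.] [0.7 4. ]
[466.9 184.2  33. ] [465.9 180.7  34. ] [1.  3.4]
[466.5 137.6  33. ] [465.4 134.9  34. ] [1.1 2.7]
[478.8  93.2  33. ] [476.5  90.4  34. ] [2.2 2.9]
```

```bash
python3 -m jog '[[0,[0.3,1,0],[0,0,0.25]],[0,[0.3,1,0],[0,0,0.25]],[0,[0.3,1,0],[0,0,0.25]],[0,[0.3,1,0],[0,0,0.25]],[0,[0.3,1,0],[0,0,0.25]]]'
python3 -m jog '[[0,[0.13,0.83,-0.7],[0,0,0.2]],[0,[0.13,0.83,-0.7],[0,0,0.2]],[0,[0,0,-0.6],[0,0,0]],[0,[0,0,0],[0,0,0]],[0,[0,0,0],[0,0,0]]]'
python3 - <<'E'
from cell import telemetry, imaging
import cv2
s=telemetry.observe(); print(s["eef_pos"],s["orientation"]); cv2.imwrite("pics/w2.png",imaging.capture("wrist")[:,:,::-1])
cv2.imwrite("pics/s2.png",imaging.capture("side")[:,:,::-1])
E
```

```text
time: 3.15
eef_pos: [534.8, 255.7, 241.7]
orientation: [-1.521, -2.748, 0.001]
force: [0.1, 0.5, 1.1]
grip_width: -0.4
time: 3.65
eef_pos: [542.4, 304.1, 181.9]
orientation: [-1.465, -2.778, 0.002]
force: [-0.0, -0.2, 0.1]
grip_width: 0.2
[542.4035045  304.05614823 181.85711333] [-1.46473191e+00 -2.77818328e+00  1.93071185e-03]
```

View pics/w2.png

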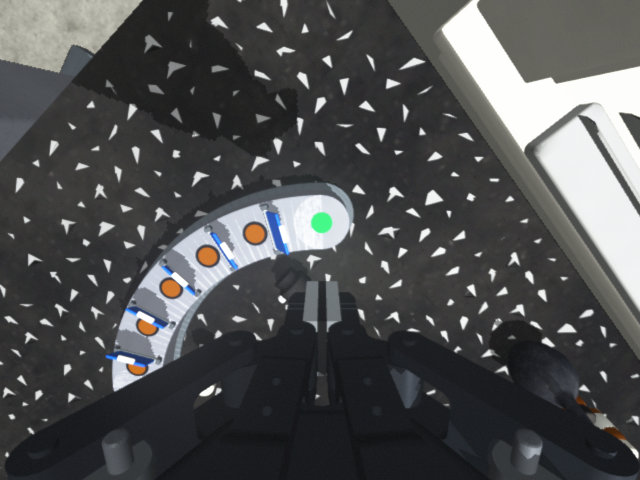

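View pics/s2.png

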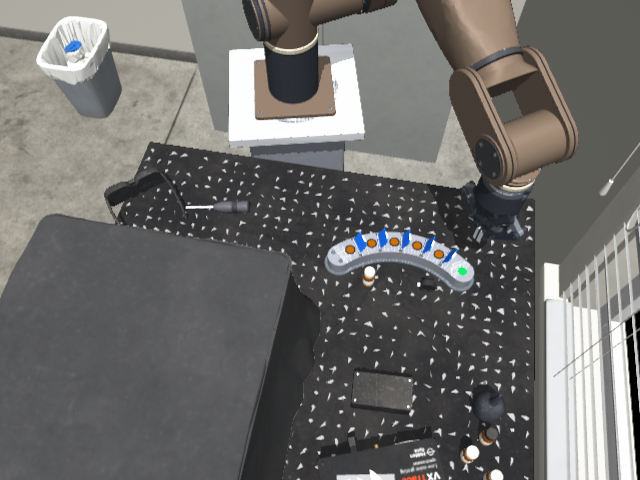

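The wrist view, now still, shows the dot at (321,223) and the wells at (255,233), (208,257), (171,288), (147,325), (137,367). The tool is aligned with the rack's cross direction.

```bash
python3 - <<'E'
from w import *
p=np.load("p.npy")
P=[]
for k,(u,v) in enumerate([(321,223),(255,233),(208,257),(171,288),(147,325),(137,367)]):
    s=p[3] if k==0 else p[3]-42-46*(k-1)-p[4]
    a=ray([542.40,304.06,181.86],[-1.46473,-2.77818,.0019],u,v,34 if k==0 else 33); b=world(p,s,34)
    print(a.round(1),b.round(1),(a-b)[:2].round(1)); P.append(a[:2])
P=np.array(P)
def res(q): return np.ravel([world([*q,0],p[3]-(0 if k==0 else 42+46*(k-1)+p[4]),0)[:2]-P[k] for k in range(6)])
def res(q): return np.ravel([world(q,p[3]-(0 if k==0 else 42+46*(k-1)+p[4]),0)[:2]-P[k] for k in range(6)])
o=least_squares(res,p[:3]); q=o.x; print(q,np.abs(o.fun).max())
c=q[:2]+R*np.array([np.cos(q[2]),np.sin(q[2])]); c0=p[:2]+R*np.array([np.cos(p[2]),np.sin(p[2])])
print(c,c0)
m=(q+p[:3])/2
cm=m[:2]+R*np.array([np.cos(m[2]),np.sin(m[2])]); print("mean centre",cm)
prev=None
for d in range(0,261,12):
    w=world(m,p[3]-d,0)[:2]; yaw=np.degrees(np.arctan2(*(w-cm)[::-1]))%360
    print(d,w.round(1),round(yaw,1), (( w-prev)/30).round(2) if prev is not None else ""); prev=w
E
```

```text
[541.5 303.   34. ] [541.9 304.1  34. ] [-0.4 -1. ]
[500.9 264.4  33. ] [500.8 264.8  34. ] [ 0.1 -0.4]
[478.9 223.3  33. ] [478. 225.  34.] [ 0.9 -1.7]
[466.2 179.5  33. ] [465.9 180.7  34. ] [ 0.3 -1.3]
[465.2 134.2  33. ] [465.4 134.9  34. ] [-0.2 -0.7]
[477.5  88.1  33. ] [476.5  90.4  34. ] [ 0.9 -2.3]
[507.26426731 271.61853292  -0.70285191] 1.0091939223546689
[644.6045963  155.26719416] [644.18519528 155.91738988]
mean centre [644.39511681 155.59210409]
0 [541.9 303.5] 124.7 
12 [532.2 296.4] 128.5 [-0.32 -0.24]
24 [523.1 288.6] 132.4 [-0.3  -0.26]
36 [514.5 280.2] 136.2 [-0.29 -0.28]
48 [506.5 271.3] 140.0 [-0.27 -0.3 ]
60 [499.1 261.9] 143.8 [-0.25 -0.31]
72 [492.4 251.9] 147.6 [-0.23 -0.33]
84 [486.3 241.6] 151.5 [-0.2  -0.34]
96 [480.9 230.9] 155.3 [-0.18 -0.36]
108 [476.2 219.8] 159.1 [-0.16 -0.37]
120 [472.3 208.5] 162.9 [-0.13 -0.38]
132 [469.2 196.9] 166.7 [-0.1  -0.39]
144 [466.8 185.1] 170.6 [-0.08 -0.39]
156 [465.3 173.2] 174.4 [-0.05 -0.4 ]
168 [464.5 161.3] 178.2 [-0.03 -0.4 ]
180 [464.5 149.3] 182.0 [ 0.  -0.4]
192 [465.3 137.3] 185.8 [ 0.03 -0.4 ]
204 [466.9 125.4] 189.7 [ 0.05 -0.4 ]
216 [469.3 113.7] 193.5 [ 0.08 -0.39]
228 [472.5 102.1] 197.3 [ 0.11 -0.39]
240 [476.5  90.8] 201.1 [ 0.13 -0.38]
252 [481.2  79.7] 204.9 [ 0.16 -0.37]
```

```bash
python3 -m jog '[[0,[0,0,-0.9],[0,0,0]],[0,[0,0,-0.9],[0,0,0]],[0,[0,0,-0.9],[0,0,0]],[0,[0,0,-0.9],[0,0,0]],[0,[0,0,-0.5],[0,0,0]]]'
python3 - <<'E'
from cell import telemetry, imaging
import cv2
cv2.imwrite("pics/s3.png",cv2.resize(imaging.capture("side")[180:320,300:500,::-1],None,fx=4,fy=4,interpolation=cv2.INTER_CUBIC))
print(telemetry.observe()["eef_pos"])
from h import *
m=np.array([507.26,272.2,-.7044]);prev=None
for d in range(0,265,8):
    w=world(m,46.836-d,0)[:2]
    print(d,w.round(1), ((w-prev)/30).round(2) if prev is not None else ""); prev=w
E
```

```text
time: 4.25
eef_pos: [542.5, 303.7, 58.4]
orientation: [-1.466, -2.778, 0.001]
force: [0.3, 0.8, -0.5]
grip_width: -0.5
[541.27789145 303.2299757   56.24502443]
0 [541.9 303.6] 
8 [535.4 298.9] [-0.22 -0.16]
16 [529.1 293.9] [-0.21 -0.17]
24 [523.1 288.6] [-0.2  -0.18]
32 [517.3 283.1] [-0.19 -0.18]
40 [511.8 277.3] [-0.18 -0.19]
48 [506.5 271.3] [-0.18 -0.2 ]
56 [501.5 265.1] [-0.17 -0.21]
64 [496.8 258.6] [-0.16 -0.22]
72 [492.4 252. ] [-0.15 -0.22]
80 [488.2 245.1] [-0.14 -0.23]
88 [484.4 238.1] [-0.13 -0.23]
96 [480.9 230.9] [-0.12 -0.24]
104 [477.7 223.5] [-0.11 -0.24]
112 [474.9 216.1] [-0.1  -0.25]
120 [472.3 208.5] [-0.08 -0.25]
128 [470.2 200.8] [-0.07 -0.26]
136 [468.3 193. ] [-0.06 -0.26]
144 [466.9 185.1] [-0.05 -0.26]
152 [465.7 177.2] [-0.04 -0.26]
160 [464.9 169.3] [-0.03 -0.27]
168 [464.5 161.3] [-0.01 -0.27]
176 [464.4 153.3] [-0.   -0.27]
184 [464.7 145.3] [ 0.01 -0.27]
192 [465.4 137.3] [ 0.02 -0.27]
200 [466.3 129.4] [ 0.03 -0.26]
208 [467.7 121.5] [ 0.04 -0.26]
216 [469.4 113.7] [ 0.06 -0.26]
224 [471.4 105.9] [ 0.07 -0.26]
232 [473.8  98.3] [ 0.08 -0.25]
240 [476.5  90.8] [ 0.09 -0.25]
248 [479.6  83.4] [ 0.1  -0.25]
256 [482.9  76.1] [ 0.11 -0.24]
264 [486.6  69. ] [ 0.12 -0.24]
```

View pics/s3.png

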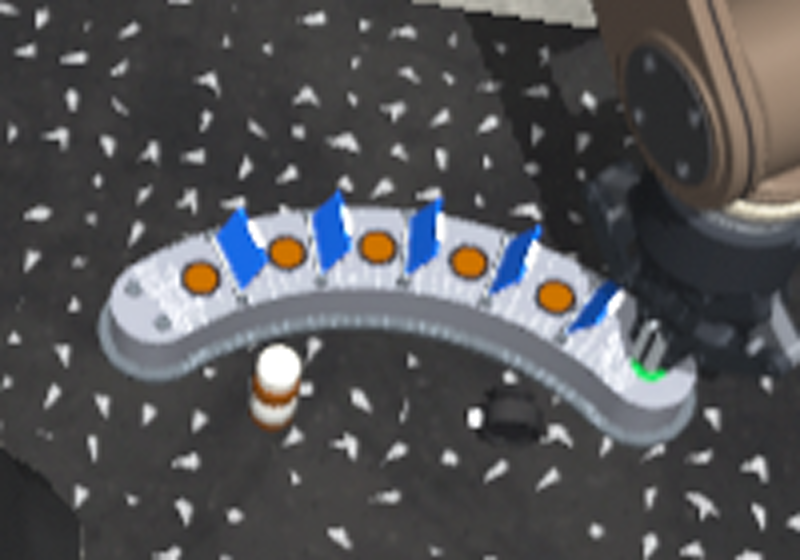

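The fingertips (tips about 46–48 mm high) stand over the dot, clear of lid 0. Starting the stroke.

```bash
python3 -m jog '[[0,[-0.22,-0.16,0],[0,0,0.42]],[0,[-0.21,-0.17,0],[0,0,0.42]],[0,[-0.2,-0.18,0],[0,0,0.42]],[0,[-0.19,-0.18,0],[0,0,0.42]],[0,[-0.18,-0.19,0],[0,0,0.42]]]'
python3 -m jog '[[0,[-0.18,-0.2,0],[0,0,0.42]],[0,[-0.17,-0.21,0],[0,0,0.42]],[0,[0,0,0],[0,0,0]],[0,[0,0,0],[0,0,0]],[0,[0,0,0],[0,0,0]]]'
python3 - <<'E'
from cell import telemetry, imaging
import cv2
cv2.imwrite("pics/s4.png",cv2.resize(imaging.capture("side")[180:320,300:500,::-1],None,fx=4,fy=4,interpolation=cv2.INTER_CUBIC))
print(telemetry.observe()["eef_pos"])
E
```

```text
time: 4.8
eef_pos: [514.0, 278.0, 61.6]
orientation: [1.148, 2.921, 0.004]
force: [-0.5, -0.5, 0.7]
grip_width: -0.2
time: 5.3
eef_pos: [503.1, 266.0, 60.3]
orientation: [1.022, 2.969, 0.002]
force: [0.3, -0.4, -0.0]
grip_width: -0.2
[502.9740818  265.9490851   60.03249247]
```

View pics/s4.png

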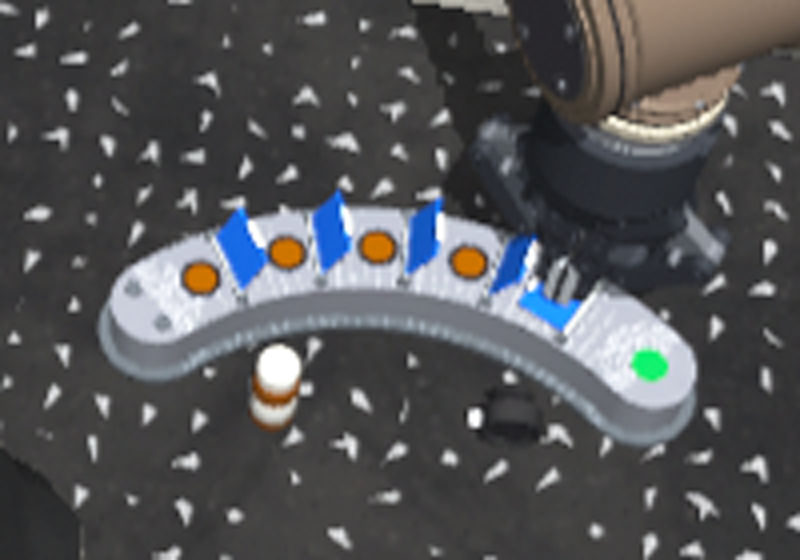

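Lid 0 is shut flat, the rack hasn't moved and the force is near zero. Continuing.

```bash
python3 -m jog '[[0,[-0.17,-0.22,-0.03],[0,0,0.43]],[0,[-0.16,-0.22,-0.03],[0,0,0.43]],[0,[-0.14,-0.23,0],[0,0,0.43]],[0,[-0.13,-0.23,0],[0,0,0.43]],[0,[-0.12,-0.24,0],[0,0,0.43]]]'
python3 -m jog '[[0,[-0.11,-0.24,0],[0,0,0.43]],[0,[0,0,0],[0,0,0]],[0,[-0.1,-0.25,0],[0,0,0.42]],[0,[-0.08,-0.25,0],[0,0,0.42]],[0,[-0.07,-0.26,0],[0,0,0.42]]]'
python3 - <<'E'
from cell import telemetry, imaging
import cv2
cv2.imwrite("pics/s5.png",cv2.resize(imaging.capture("side")[180:320,300:500,::-1],None,fx=4,fy=4,interpolation=cv2.INTER_CUBIC))
print(telemetry.observe()["eef_pos"])
E
```

```text
time: 5.85
eef_pos: [480.8, 231.4, 57.7]
orientation: [0.679, 3.067, 0.0]
force: [-0.0, 0.5, -0.9]
grip_width: 0.0
time: 6.35
eef_pos: [470.2, 201.7, 57.7]
orientation: [0.406, 3.115, 0.001]
force: [-0.1, 0.6, -0.6]
grip_width: -0.0
[469.78082959 200.86395115  57.5052574 ]
```

View pics/s5.png

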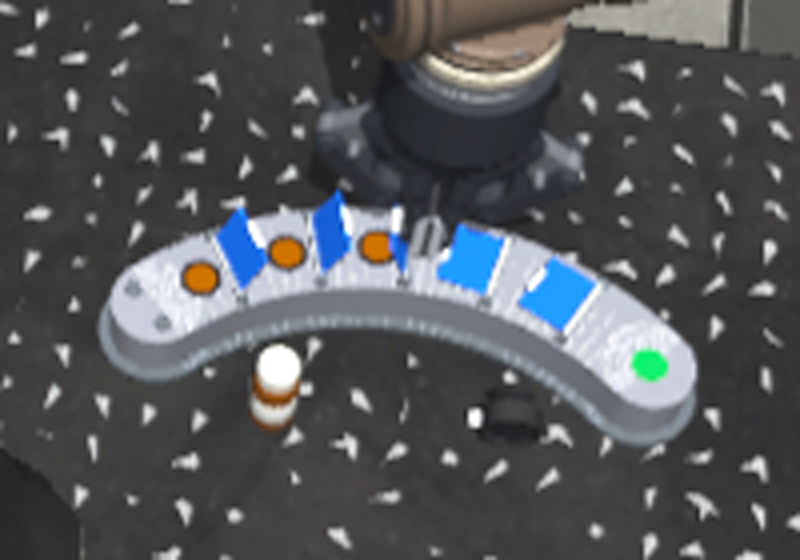

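Lids 0 and 1 are shut. Lid 2 is being pushed up at about (400,235). The position matches the plan (arc 128 mm), so I'll go on.

```bash
python3 -m jog '[[0,[-0.06,-0.26,0],[0,0,0.42]],[0,[-0.05,-0.26,0],[0,0,0.42]],[0,[0,0,0],[0,0,0]],[0,[-0.04,-0.26,0],[0,0,0.42]],[0,[-0.03,-0.27,0],[0,0,0.42]]]'
python3 -m jog '[[0,[-0.01,-0.27,0],[0,0,0.42]],[0,[0,-0.27,0],[0,0,0.42]],[0,[0.01,-0.27,0],[0,0,0.42]],[0,[0.02,-0.27,0],[0,0,0.42]],[0,[0,0,0],[0,0,0]]]'
python3 - <<'E'
from cell import telemetry, imaging
import cv2
cv2.imwrite("pics/s6.png",cv2.resize(imaging.capture("side")[180:320,300:500,::-1],None,fx=4,fy=4,interpolation=cv2.INTER_CUBIC))
print(telemetry.observe()["eef_pos"])
E
```

```text
time: 6.9
eef_pos: [464.9, 170.5, 57.7]
orientation: [0.133, 3.138, 0.001]
force: [0.3, 1.0, -0.3]
grip_width: -0.4
time: 7.4
eef_pos: [465.6, 137.5, 57.7]
orientation: [-0.14, 3.138, 0.0]
force: [-0.3, -0.2, 0.3]
grip_width: -0.2
[465.50123356 137.78201991  57.70616822]
```

View pics/s6.png

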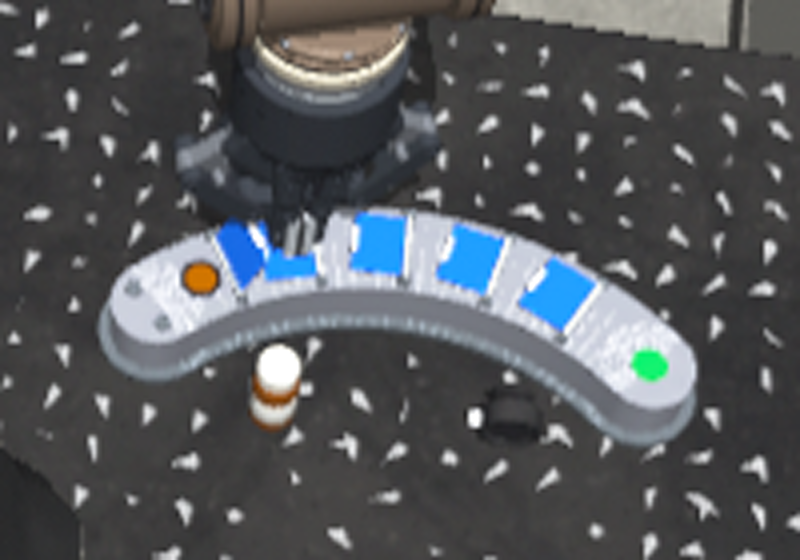

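Lids 0–3 are shut, and the rack, vial and lens mount haven't moved. Now the last lid.

```bash
python3 -m jog '[[0,[0.03,-0.26,0],[0,0,0.42]],[0,[0.04,-0.26,0],[0,0,0.42]],[0,[0.06,-0.26,0],[0,0,0.42]],[0,[0.07,-0.26,0],[0,0,0.42]],[0,[0.08,-0.25,0],[0,0,0.42]]]'
python3 -m jog '[[0,[0.09,-0.25,0],[0,0,0.42]],[0,[0.1,-0.25,0],[0,0,0.42]],[0,[0,0,0],[0,0,0]],[0,[0,0,0],[0,0,0]],[0,[0,0,0],[0,0,0]]]'
python3 - <<'E'
from cell import telemetry, imaging
import cv2
cv2.imwrite("pics/s7.png",cv2.resize(imaging.capture("side")[180:320,300:500,::-1],None,fx=4,fy=4,interpolation=cv2.INTER_CUBIC))
print(telemetry.observe()["eef_pos"])
E
```

```text
time: 7.95
eef_pos: [473.7, 99.2, 57.6]
orientation: [-0.487, 3.103, 0.0]
force: [0.3, -0.1, 0.5]
grip_width: 0.2
time: 8.45
eef_pos: [479.0, 84.4, 57.5]
orientation: [0.622, -3.079, -0.0]
force: [-0.5, -0.8, 0.2]
grip_width: 0.1
[478.94815523  84.33800489  57.44388688]
```

View pics/s7.png

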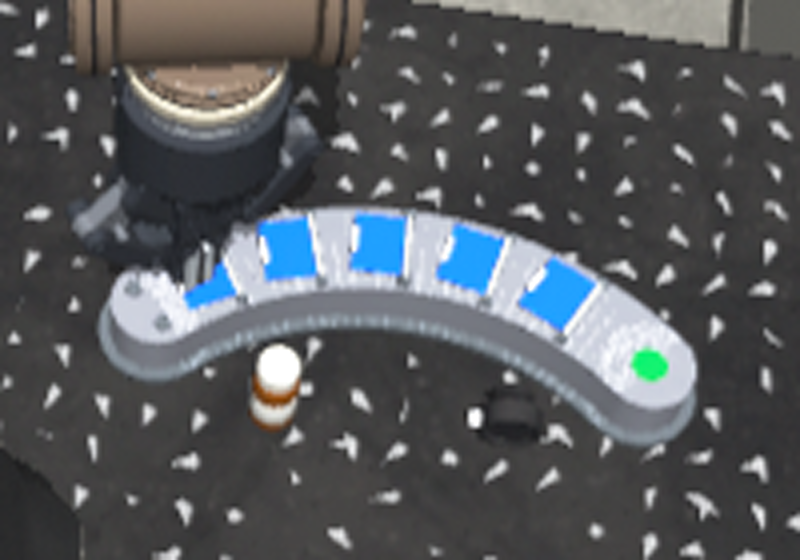

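All five lids are down. I'll lift straight up and check.

```bash
python3 -m jog '[[0,[0,0,0.5],[0,0,0]],[0,[0,0,1],[0,0,0]],[0,[0,0,1],[0,0,0]],[0,[0,0,1],[0,0,0]],[0,[0,0,1],[0,0,0]]]'
python3 -m jog '[[0,[0,0,1],[0,0,0]],[0,[0,0,0.5],[0,0,0]],[0,[0,0,0],[0,0,0]],[0,[0,0,0],[0,0,0]],[0,[0,0,0],[0,0,0]]]'
python3 - <<'E'
from cell import telemetry, imaging
import cv2
cv2.imwrite("pics/s8.png",cv2.resize(imaging.capture("side")[180:320,300:500,::-1],None,fx=4,fy=4,interpolation=cv2.INTER_CUBIC))
cv2.imwrite("pics/c8.png",imaging.capture("scene")[:,:,::-1])
a=cv2.imread("pics/c8.png")[225:310,180:320]; cv2.imwrite("pics/c8c.png",cv2.resize(a,None,fx=5,fy=5,interpolation=cv2.INTER_CUBIC))
print(telemetry.observe()["eef_pos"])
E
```

```text
time: 9.0
eef_pos: [478.7, 84.2, 193.6]
orientation: [0.623, -3.079, -0.0]
force: [0.8, -1.0, 0.4]
grip_width: 0.2
time: 9.5
eef_pos: [478.0, 83.9, 235.2]
orientation: [0.622, -3.075, -0.001]
force: [0.4, 0.1, 0.1]
grip_width: -0.2
[478.21040289  83.87080982 235.48396329]
```

View pics/s8.png

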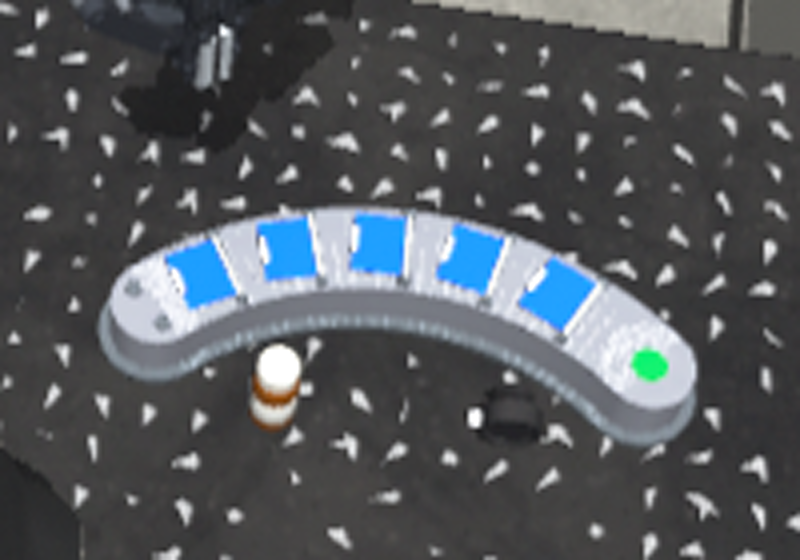

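View pics/c8c.png

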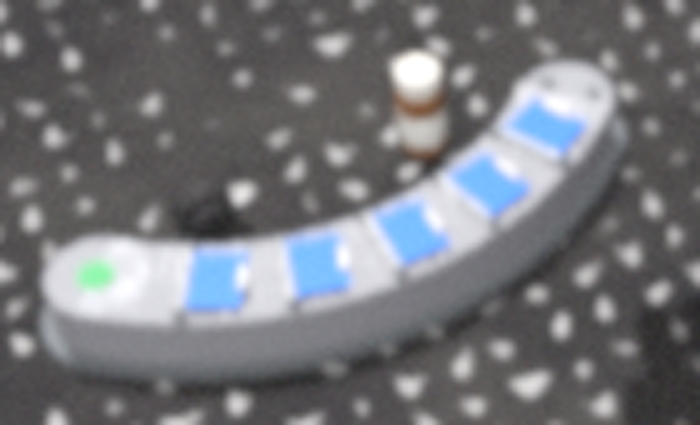

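Both views show all five lids flat and the arm clear. The dot is still at (95,275) in the scene crop, and the vial and lens mount are where they were.

```bash
python3 -c "
from cell import workorder
print(workorder.finish_job())"
```

```text
the job is handed in; nothing more can be done
None
```

All five lids are shut and the job is handed in, at about 9.6 s of the 40 s allowed; the system gave no verdict.

I found the rack from the side and scene pictures, and a still wrist picture agreed to about 2 mm. An earlier wrist picture, taken while the arm was moving, was 3–5 mm off, so I didn't use it. With the fingers closed, I started over the green dot and followed the arc with the tips about 47 mm above the bench. The lids fell shut in order from 0 to 4.

- **Forces:** every reading, taken at the end of each move, was about 1 N or less, which is sensor noise. I have no readings from within the moves.
- **Final check:** in both last pictures all five lids lie flat. The rack, vial and lens mount show no visible shift, and the gripper is about 190 mm above the rack.
- **Not rechecked:** I didn't look again at the driver, hex key and marker; the arm only passed well above that side of the bench. I never picked out the hex key or marker in the pictures.

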